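# Lock the keeper bar on a casting mould

## Robot

A 6-joint arm with a two-finger parallel gripper is mounted at the origin on the work surface. World frame = base frame: x ahead of the robot, y to its left, z up, the work surface at z = 0. Lengths are in m, angles in rad, forces in N, time in s.
With the tool pointing down it reaches from about 0.425 to 0.95 m from the base axis. Payload 3.5 kg.
Tool frame: the origin (TCP) lies between the finger pads; the fingertips stand 19 mm ahead of it and the grasp point (between the pads) is the TCP (arm.nose_length is the distance from the TCP to the fingertips, in m); z points along the fingers, y is the line along which they close (so a half turn about z gives the same grasp; the last joint's range is limited). The gripper opens to 85 mm and grips with 20 to 120 N. Pads are 22 mm wide; open, the fingers measure 114 mm over their backs; the gripper's body (76 mm by 85 mm) begins 54 mm behind the grasp point. The pads swing forward as they close: fully open they stand 13 mm farther back than shut.
Start: joints at [-1.325, 0.286, 1.577, -0, 1.279, -0.15], TCP at [0.26, -0.623, 0.25] pointing down, gripper open.
Joint ranges: [-2.77, 2.77], [-0.9, 2.22], [0.21, 2.48], [-1.53, 4.67], [0.24, 2.81], [-2.84, 2.84]. Speed limits (rad/s): [2.79, 2.79, 3.14, 3.14, 3.14, 3.14].

## Interface

Orientations are given as a unit quaternion [x, y, z, w].
In Python, from rig import arm gives the robot as it stands.
- The arm moves only by the shell command python3 inch.py 'ROWS'. ROWS is rows parted by semicolons, their numbers by spaces, 1 to 8 of them, each of 7 numbers: dx, dy, dz in m, then a rotation vector rx, ry, rz in rad, then the opening from 0.0 (shut) to 1.0 (fully open); each row shifts and turns the commanded pose from where the row before left it, along the tool's axes as they then stand; what a row does not reach is not made up. A row lasts 1/8 s, in which the tool goes at most 0.0625 m and 0.188 rad, less where a joint would pass 70% of its speed; a pose out of reach is approached as far as the arm can. The fingers move at their own pace and stop on an object; the grip force is fixed at half the most. Time passes only in rows, so rows that do not move let the fingers close. It prints the time, the measured TCP pose, the force, the opening and the grip force at its end.
- arm.get_obs(): the state, without advancing time (a new reading comes with each control period).
- arm.read_camera(name): name is "side" or "top" or "wrist"; returns the picture (384x512x3 uint8, red, green, blue); there is no depth.
- arm.camera_params(name): a dict with "mtx" (3x3 intrinsics, pixels), "R" (3x3) and "t" (3): a world point X has camera coordinates R X + t; the wrist camera has in their place "hand_eye" (4x4, takes a point from camera to tool coordinates, whose origin is the TCP and whose axes are the flange's). Camera axes: x right, y down, z forward; pixel columns grow to the right and rows downward; lengths in m; the calibration is good to about 2 mm. A picture is of the moment at which its call begins: read the wrist's pose just before it. camera_params takes no time and is no camera call.
- arm.job_done(): hands the job in; it is judged then, once.
The state is a dict: "time": time; "joints": joint angles; "joint_vel": joint speeds; "joint_torque": joint torques, N m; "tcp_pos": TCP position; "tcp_rot": TCP orientation; "ft_force": force on the tool from outside, world axes, zero at the start; "wrist_torque": the same for the moment, N m; "grip_width": opening from 0.0 (shut) to 1.0 (fully open); "gripper_force": force on a finger pad.
Only numpy, scipy, OpenCV 4.12 (cv2) and the standard library are available. Lean on these libraries where they do the work, as an engineer would, in place of code of your own. Each camera call takes 0.05 s, during which the arm holds its last target. There are 200 camera calls.

## Task

Drop the keeper bar's eye over the fixture's upright pin so that the bar lies flat, along the fixture and squarely across the mould. Then draw the hairpin clip out from under the kiln shelf, put it down on the open bench, take it again the other way and slide its straight leg through the pin's cross hole until the clip snaps home and hugs the pin. Let go, and leave everything else on the bench where it is.

Things in the scene. Friction and masses are not known exactly. Their poses are not given: they have to be found in the camera images.
- fixture: fixed casting fixture: wooden base board 120 x 185 x 12 mm with an upright steel pin and a white two-part plaster mould beside it. Origin under the pin's axis at bench level, z up. The mould fills x = -55 to 55, y = 38 to 138 mm; its flat top is 50 mm above the bench
- pin_top (a point): centre of the pin's top, 88 mm above the bench. The pin is 22 mm in diameter, its nose tapering to 15 mm over the last 4.5 mm; it rises from a dark shoulder 34 mm in diameter with its flat top 50 mm above the bench, level with the mould's
- pin_hole (a point): centre of the pin's cross hole, 70 mm above the bench; axes as the fixture's. The hole is 9 x 9 mm, square, and runs right through along the fixture's x, open at both ends (x = -11 and +11 mm); the clip may go in from either end
- keeper_bar: loose flat aluminium bar, 150 x 44 x 12 mm, about 0.2 kg, lying on the bench, with one round through eye of 26 mm. Origin at the centre of its underside, x along the bar, the eye 50 mm from the origin on the +x side
- bar_eye (a point): centre of the eye at the underside of the keeper bar; axes as the bar's
- clip: loose sprung hairpin clip of 5 mm dark round steel wire, 65 g, lying flat, loop under the kiln shelf, leg ends sticking out 45 to 70 mm. Origin under the straight leg where it leaves the loop; z = 0 is the underside, wire axis at z = 2.5 mm. The straight leg lies at y = 0 from x = 0 to x = 82 mm (round tip). The wavy, sprung leg lies beside it on the +y side, ending at x = 72 mm
- clip_loop (a point): middle of the clip's rigid loop, at x = -17, y = 5 mm from the clip's origin; axes as the clip's. The loop reaches from x = 0 to x = -36 mm of the clip; its two sides are straight and parallel to x for 18 mm and 29 mm apart outside: the place to hold it, the fingers closing along y
- clip_seat (a point): point on the axis of the clip's straight leg, 40 mm from the clip's origin along +x, that lies in the middle of the pin when the clip is home (the wavy leg's bow then hugs the pin outside); axes as the clip's
- clip_leg (a joint): swing of the clip's wavy leg about z at its hinge (clip x = -2, y = 9 mm): 0 free, positive when spread, range -0.03 to 0.25 rad, spring 2 N m/rad. Wire axis: bow y = 11 at x = 40 mm, necks y = 6 at x = 27 and 52, flared end x = 72, y = 16. Pushed onto the pin, the neck rides over it against about 3 to 6 N and snaps past; reads about 0 to 0.03 when home
- kiln_shelf: fixed kiln shelf, a slab 240 (x) x 170 (y) x 12 mm on four round props 30 mm in diameter (at x = +-100, y = +-66 mm); underside 38 mm, top 50 mm above the bench. Origin at bench level under its centre. The clip lies at its -y edge (y = -85 mm), pointing out along about -y
- blank_bar: blank aluminium bar, 120 x 44 x 12 mm, like the keeper bar but shorter and without an eye; not needed; origin at the centre of its underside, x along it
- bowl: small white bowl, 80 mm across, 45 mm high, on the rear half of the kiln shelf; origin at the centre of its foot
- cone_pot: terracotta cone, 68 mm across, 75 mm high, on the rear half of the kiln shelf; origin at the centre of its foot
- vase: plain white cylinder with a flanged foot, 80 mm across, 100 mm high; origin at the centre of its foot
- mug: green mug, 76 mm across, 85 mm high, handle to its +y; origin at the centre of its foot

How it is judged:
By the outcome, as a careful person would: the job done as asked, in the order asked, and still so for the second after the job is handed in, with the robot touching nothing.
It also fails if it takes over 72 s, if anything falls off the work surface, if the arm or the gripper's body presses on something with over 40 N, if the wrist force passes 120 N, or if a joint passes its speed limit or range.

## Working session

There is one attempt and no reset: what is moved stays moved. The work goes in short steps, Python scripts to look and compute and a shell command to move; the robot and the scene stay as the last step left them, time stands still between calls to the robot, and variables do not carry over. Pictures are saved under pics/ and viewed, at most 10 in all, crops included, and the job is handed in when it is done.

```bash
ls; mkdir -p pics; python3 - <<'E'
from rig import arm
import cv2
for n in("top","side"):
    cv2.imwrite(f"pics/{n}0.png",arm.read_camera(n)[:,:,::-1])
    p=arm.camera_params(n);print(n,p)
print(arm.camera_params("wrist"));o=arm.get_obs();print(o)
E
```

```text
inch.py
pics
rig.py
top {'mtx': array([[461.56065782,   0.        , 255.90222219],
       [  0.        , 461.56065782, 195.66295431],
       [  0.        ,   0.        ,   1.        ]]), 'R': array([[ 0.02122606, -0.9996965 , -0.01250442],
       [-0.99721452, -0.02027554, -0.0717781 ],
       [ 0.07150278,  0.01399316, -0.99734224]]), 't': array([0.02701967, 0.6031262 , 1.52042818])}
side {'mtx': array([[392.64281502,   0.        , 258.56595407],
       [  0.        , 392.64281502, 190.0329604 ],
       [  0.        ,   0.        ,   1.        ]]), 'R': array([[-0.84642227, -0.53241372, -0.01024589],
       [-0.37275232,  0.60611671, -0.7026224 ],
       [ 0.38029601, -0.59089607, -0.71148913]]), 't': array([0.52425526, 0.26832476, 1.19861714])}
{'mtx': array([[280.69095233,   0.        , 251.99549883],
       [  0.        , 280.69095233, 190.3332709 ],
       [  0.        ,   0.        ,   1.        ]]), 'hand_eye': array([[-2.77494589e-04, -9.51134446e-01, -3.08776923e-01,
         7.91512071e-02],
       [ 9.99999879e-01, -1.38215831e-04, -4.72939221e-04,
         1.97664442e-04]
[... 241 characters left out ...]
.57804876e+00,  1.29338544e-05,
        1.27861361e+00, -1.49995299e-01]), 'joint_vel': array([ 0.0003399 , -0.00206677, -0.00332272, -0.00278069, -0.00222506,
        0.00081922]), 'joint_torque': array([ 7.48783186e-04, -4.07295299e+01, -2.93697989e+01, -1.34611632e-04,
        3.40697778e-03, -1.64852690e-05]), 'tcp_pos': array([ 0.26014057, -0.62224755,  0.2490504 ]), 'tcp_rot': array([ 9.80481026e-01,  1.96610691e-01, -4.61254664e-05, -1.09135941e-03]), 'ft_force': array([ 0.39867665, -0.10585495,  0.74304107]), 'wrist_torque': array([0.02861139, 0.00356552, 0.0638071 ]), 'gripper_force': 0.0, 'grip_width': 0.9972397820462594}
```
View pics/top0.png

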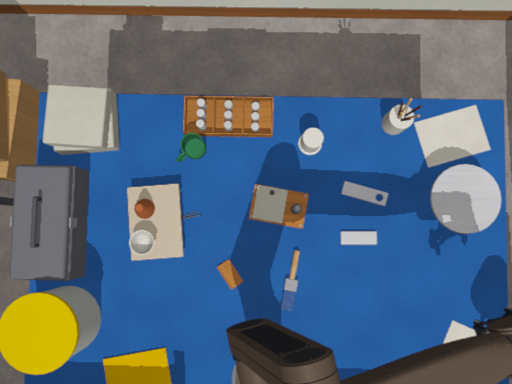

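View pics/side0.png

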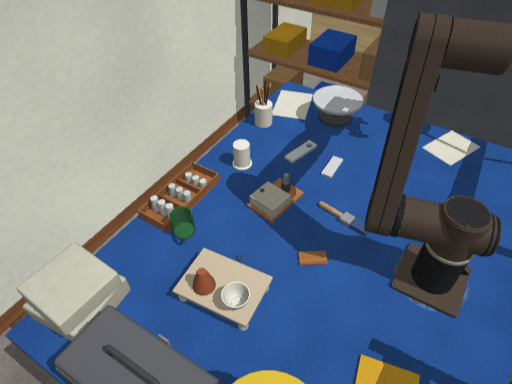

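The top view shows the keeper bar at (365,194) with its eye at (379,198), the fixture pin at (296,209) with the mould to its left, and the shelf at (155,222). The clip's legs stick out to about (201,215). The side view agrees: bar at (300,152), pin at (286,183), clip at (238,258).

```bash
cat > h.py <<'E'
from rig import arm
import numpy as np, cv2
from scipy.spatial.transform import Rotation as Rn
def pose():
    o=arm.get_obs(); return np.array(o["tcp_pos"]),Rn.from_quat(o["tcp_rot"]).as_matrix()
def cam(n):
    p=arm.camera_params(n)
    if n=="wrist":
        P,R=pose(); H=p["hand_eye"]; return p["mtx"],R@H[:3,:3],P+R@H[:3,3]
    return p["mtx"],p["R"].T,-p["R"].T@p["t"]
def ray(c,uv,z):
    K,R,C=c; d=R@np.linalg.solve(K,[uv[0],uv[1],1.]); return C+d*(z-C[2])/d[2]
def proj(c,X):
    K,R,C=c; q=K@R.T@(np.asarray(X)-C); return q[:2]/q[2]
def tool(dw):
    return pose()[1].T@np.asarray(dw)
def two(c1,u1,c2,u2):
    A=[];b=[]
    for c,u in((c1,u1),(c2,u2)):
        d=c[1]@np.linalg.solve(c[0],[u[0],u[1],1.]);d/=np.linalg.norm(d)
        M=np.eye(3)-np.outer(d,d);A.append(M);b.append(M@c[2])
    return np.linalg.lstsq(np.vstack(A),np.hstack(b),rcond=None)[0]
E
python3 - <<'E'
from h import *
np.set_printoptions(precision=4,suppress=True)
c=cam("top")
for n,u,z in(("bar",(365,194),.012),("eye",(379,198),.012),("barL",(343,187.5),.012),("pin",(296,209),.088),("mouldTL",(257,187),.05),("mouldBL",(252,217),.05),("cliptip",(201,214.5),.0),("clipedge",(183,217),.0),("shTL",(128,187),.05),("shTR",(180,184),.05),("shBR",(184,257),.05),("shBL",(132,261),.05),("boardTR",(309,194),.012),("boardBR",(303,228),.012),("bowl",(142,242),.09),("cone",(145,209),.09),("blank",(358,238),.012)):
    print(n,ray(c,u,z))
s=cam("side");print("pin2",two(c,(296,207),s,(286,177)))
P,R=pose();print(P,R)
cv2.imwrite("pics/t0b.png",cv2.resize(cv2.imread("pics/top0.png")[150:270,120:410],None,fx=2.75,fy=2.75,interpolation=2))
E
```

```text
bar [ 0.6162 -0.326   0.012 ]
eye [ 0.6037 -0.3729  0.012 ]
barL [ 0.6366 -0.2523  0.012 ]
pin [ 0.5577 -0.0901  0.088 ]
mouldTL [0.629  0.0362 0.05  ]
mouldBL [0.5302 0.0504 0.05  ]
cliptip [0.5363 0.2243 0.    ]
clipedge [0.5266 0.285  0.    ]
shTL [0.6205 0.4613 0.05  ]
shTR [0.6338 0.2899 0.05  ]
shBR [0.3955 0.2689 0.05  ]
shBL [0.3788 0.4382 0.05  ]
boardTR [ 0.6124 -0.1385  0.012 ]
boardBR [ 0.498 -0.12   0.012]
bowl [0.4425 0.3976 0.09  ]
cone [0.5476 0.3921 0.09  ]
blank [ 0.4687 -0.3034  0.012 ]
pin2 [ 0.5626 -0.0924  0.0709]
[ 0.2601 -0.6222  0.2491] [[ 0.9227  0.3855 -0.0005]
 [ 0.3855 -0.9227  0.0021]
 [ 0.0003 -0.0022 -1.    ]]
```

View pics/t0b.png

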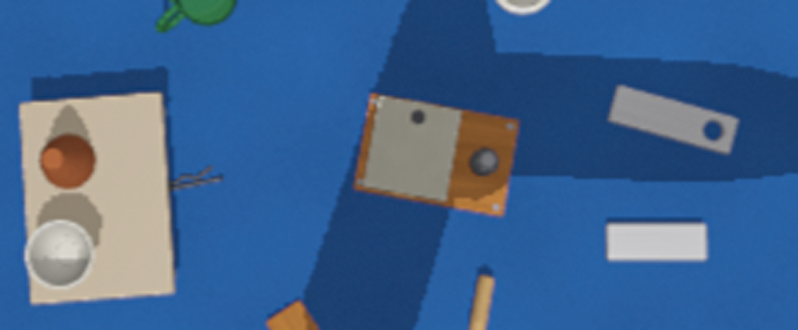

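The crop shows the bar with its eye at the right end, the pin at about (484,160) in the crop, the clip's two legs sticking out of the shelf at (172–222,172–187), and free bench between the clip and the fixture. I'll move above the bar, with the tool x along it.

```bash
python3 inch.py '.0546 -.0165 0 0 0 0 1;.0546 -.0165 0 0 0 0 1;.0546 -.0165 0 0 0 0 1;.0546 -.0165 0 0 0 0 1;.0546 -.0165 0 0 0 0 1;.0546 -.0165 0 0 0 0 1;.0546 -.0165 0 0 0 0 1;.0546 -.0165 0 0 0 0 1'
python3 inch.py '0 0 .008 0 0 -.18 1;0 0 .008 0 0 -.18 1;0 0 .008 0 0 -.18 1;0 0 .008 0 0 -.18 1;0 0 .008 0 0 -.18 1;0 0 0 0 0 0 1;0 0 0 0 0 0 1'
python3 - <<'E'
from h import *
c=cam("wrist");im=arm.read_camera("wrist");P,R=pose();print(P,R)
import pickle;pickle.dump(c,open("w1.pkl","wb"))
cv2.imwrite("pics/w1.png",im[:,:,::-1])
E
```

```text
time: 1.1
tcp_pos: [0.6135, -0.3311, 0.2497]
tcp_rot: [0.98, 0.197, -0.0, -0.0]
ft_force: [0.9, 0.1, -0.1]
grip_width: 0.999
gripper_force: 0.0
time: 1.98
tcp_pos: [0.6124, -0.3326, 0.2103]
tcp_rot: [0.798, 0.602, -0.0, -0.0]
ft_force: [0.1, -0.2, -0.4]
grip_width: 1.002
gripper_force: 0.0
[ 0.61251705 -0.33266935  0.21064601] [[ 2.73501166e-01  9.61871606e-01  3.54041000e-04]
 [ 9.61871663e-01 -2.73501097e-01 -2.31439991e-04]
 [-1.25784954e-04  4.03841113e-04 -9.99999911e-01]]
```

View pics/w1.png

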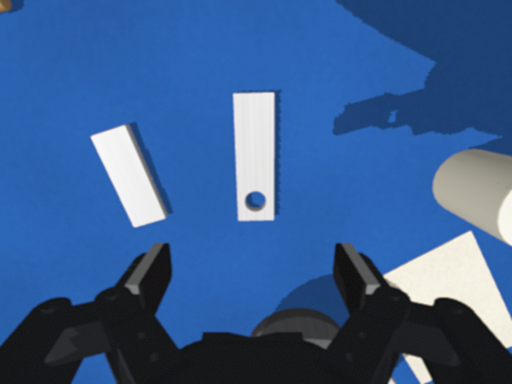

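The wrist view shows the bar upright at columns 234–275, rows 91–221, with its eye at (255,200). The blank is to its left.

```bash
cat > bar.py <<'E'
from h import *
import pickle
np.set_printoptions(precision=4,suppress=True)
c=pickle.load(open("w1.pkl","rb"));im=cv2.imread("pics/w1.png")
m=((im.min(2)>150)*255).astype(np.uint8)
for t in sorted(cv2.findContours(m,cv2.RETR_EXTERNAL,cv2.CHAIN_APPROX_NONE)[0],key=cv2.contourArea):
    u=cv2.boundingRect(t)
    if u[0]>225 and u[0]+u[2]<290 and u[3]>80:
        pts=np.array([ray(c,p,.012)[:2] for p in t[:,0].astype(float)])
        r=cv2.minAreaRect((pts*1000).astype(np.float32));print(r)
        n=cv2.findContours(255-m[u[1]+60:u[1]+u[3]-3,u[0]+5:u[0]+u[2]-5],cv2.RETR_EXTERNAL,cv2.CHAIN_APPROX_NONE)[0]
        e=max(n,key=cv2.contourArea);b=cv2.boundingRect(e);print(b)
        M=cv2.moments(e);uv=(M["m10"]/M["m00"]+u[0]+5,M["m01"]/M["m00"]+u[1]+60);print(uv)
        eye=ray(c,uv,.009)[:2];cen=np.array(r[0])/1000;print("eye",eye,"cen",cen,np.linalg.norm(eye-cen),np.degrees(np.arctan2(*(eye-cen)[::-1])))
P,R=pose();print("tool delta",R.T@(np.array([*cen,.0225])-P))
E
python3 bar.py
```

```text
((617.623046875, -322.8661804199219), (151.13758850097656, 44.23146057128906), 75.40054321289062)
(7, 39, 21, 20)
(254.9405374499714, 200.65294453973698)
eye [ 0.6049 -0.372 ] cen [ 0.6176 -0.3229] 0.050718895762809406 -104.54644786951125
tool delta [0.0108 0.0022 0.1881]
```

```bash
python3 inch.py '.0055 .0011 .04 0 0 -.022 1;.0055 .0011 .04 0 0 0 1;0 0 .04 0 0 0 1;0 0 .03 0 0 0 1;0 0 .02 0 0 0 .8;0 0 .012 0 0 0 .75;0 0 .006 0 0 0 .7;0 0 0 0 0 0 .65'
python3 inch.py '0 0 0 0 0 0 .3;0 0 0 0 0 0 .3;0 0 0 0 0 0 .3;0 0 0 0 0 0 .3'
```

```text
time: 3.02
tcp_pos: [0.6177, -0.3228, 0.0229]
tcp_rot: [0.791, 0.612, 0.0, 0.0]
ft_force: [0.3, 0.2, 0.5]
grip_width: 0.652
gripper_force: 0.0
time: 3.52
tcp_pos: [0.6184, -0.3232, 0.024]
tcp_rot: [0.791, 0.612, 0.0, 0.001]
ft_force: [-0.1, 1.0, 6.0]
grip_width: 0.49
gripper_force: 61.6
```

```bash
python3 inch.py '0 0 -.02 0 0 0 .3;0 0 -.04 0 0 0 .3;0 0 -.05 0 0 0 .3;.02 -.021 -.045 0 0 0 .3;.02 -.021 -.04 0 0 0 .3;.02 -.021 0 0 0 0 .3;.02 -.021 0 0 0 0 .3;.02 -.021 0 0 0 0 .3'
python3 inch.py '0 0 0 0 0 -.094 .3;0 0 0 0 0 0 .3;0 0 0 0 0 0 .3'
python3 - <<'E'
from h import *
c=cam("wrist");im=arm.read_camera("wrist");P,R=pose();print(P,R)
import pickle;pickle.dump(c,open("w2.pkl","wb"))
cv2.imwrite("pics/w2.png",im[:,:,::-1])
E
```

```text
time: 4.53
tcp_pos: [0.5396, -0.1983, 0.2174]
tcp_rot: [0.791, 0.612, -0.0, -0.0]
ft_force: [-0.3, -0.2, -1.2]
grip_width: 0.487
gripper_force: 61.2
time: 4.9
tcp_pos: [0.5407, -0.1996, 0.2174]
tcp_rot: [0.762, 0.648, -0.0, -0.0]
ft_force: [-0.6, -0.2, -1.5]
grip_width: 0.484
gripper_force: 61.3
[ 0.54074611 -0.19964629  0.21736411] [[ 1.59685754e-01  9.87167891e-01 -1.18207403e-04]
 [ 9.87167897e-01 -1.59685746e-01  7.60618295e-05]
 [ 5.62097586e-05 -1.28836544e-04 -9.99999990e-01]]
```

View pics/w2.png

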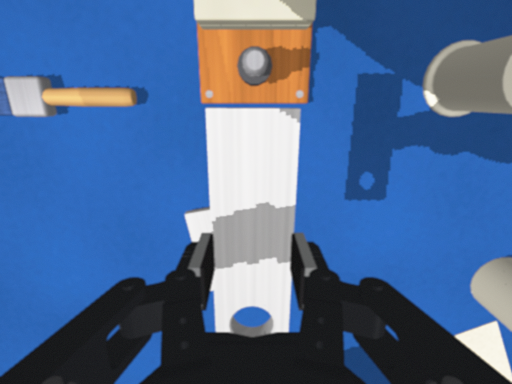

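The wrist view shows the board at columns 197–312, rows 25–103, with the pin at about (254,63). The bar hangs centred between the fingers, with its eye at about (252,320).

```bash
cat > fix.py <<'E'
from h import *
import pickle
np.set_printoptions(precision=4,suppress=True)
c=pickle.load(open("w2.pkl","rb"));im=cv2.imread("pics/w2.png")
hsv=cv2.cvtColor(im,cv2.COLOR_BGR2HSV)
m=((hsv[...,0]<25)&(hsv[...,1]>100)&(hsv[...,2]>60)).astype(np.uint8);m[115:]=0;m[:,:180]=0;m[:,330:]=0
ys,xs=np.nonzero(m)
# board's near edge and sides
rows=np.arange(30,95); L=[];Rr=[]
for r in rows:
    x=np.nonzero(m[r])[0]; L.append(ray(c,(x.min()-.5,r),.012)); Rr.append(ray(c,(x.max()+.5,r),.012))
B=[ray(c,(k,np.nonzero(m[:,k])[0].max()+.5),.012) for k in range(215,300)]
for n,q in(("L",L),("R",Rr),("B",B)):
    f=cv2.fitLine(np.float32(q)[:,:2],cv2.DIST_HUBER,0,.01,.01).ravel();print(n,f,np.degrees(np.arctan2(f[1],f[0])))
# bar in hand
print("bar rows")
w=(im.min(2)>120).astype(np.uint8)
for r in(115,130,150,180,200):
    x=np.nonzero(w[r,195:310])[0]+195;print(r,x.min(),x.max())
cv2.imwrite("pics/w2c.png",cv2.resize(np.hstack([im[10:110,190:320],im[295:345,200:310].repeat(2,0)[:100]]),None,fx=3.3,fy=5,interpolation=2))
g=cv2.cvtColor(im,cv2.COLOR_BGR2GRAY);cv2.imwrite("pics/w2c.png",cv2.resize(im[30:100,205:315],None,fx=7,fy=7,interpolation=2))
E
python3 fix.py
```

```text
L [ 0.1594  0.9872  0.5032 -0.0751] 80.82682
R [ 0.1599  0.9871  0.62   -0.0941] 80.79966
B [ 0.9871 -0.1602  0.562  -0.1264] -9.216914
bar rows
115 205 299
130 206 299
150 207 298
180 208 297
200 209 295
```

View pics/w2c.png

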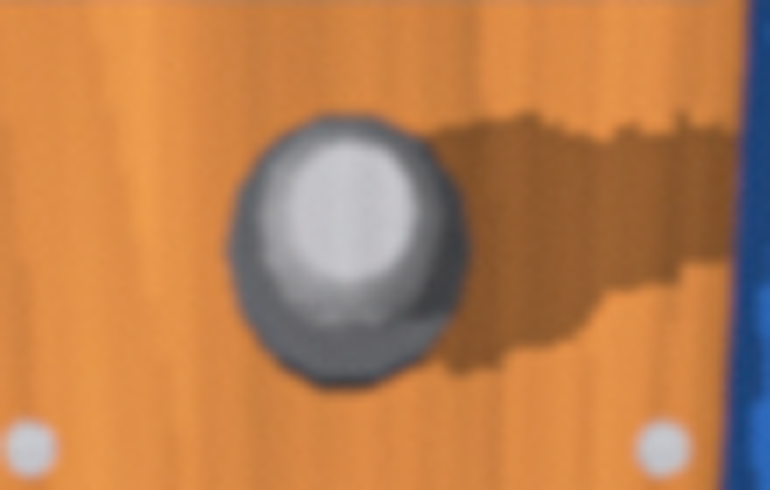

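The crop shows the flat pin top centred at (352,208), which is full-image (254.9,59.3). Next I measure the eye in the hand.

```bash
cat > eye.py <<'E'
from h import *
import pickle
np.set_printoptions(precision=4,suppress=True)
c=pickle.load(open("w2.pkl","rb"));im=cv2.imread("pics/w2.png");P,R=pose()
zt=P[2]-.012
pin=ray(c,(254.86,59.3),.088);print("pin",pin)
T=lambda uv:R.T@(ray(c,uv,zt)-P)
w=(im.min(2)>110).astype(np.uint8)
Lq=[];Rq=[]
for r in range(115,200,5):
    x=np.nonzero(w[r,195:310])[0]+195;Lq.append(T((x.min()-.5,r)));Rq.append(T((x.max()+.5,r)))
for q in(Lq,Rq):
    f=np.polyfit([a[0] for a in q],[a[1] for a in q],1);print("edge slope,y0",f)
far=[np.nonzero(w[95:140,k])[0].min()+95-.5 for k in range(215,275,5)];print("far end x",np.mean([T((k,r))[0] for k,r in zip(range(215,275,5),far)]))
# eye: non-bar pixels inside bar, rows 295-333
s=im[295:333,222:284].min(2);n=((s<110)*255).astype(np.uint8)
e=max(cv2.findContours(n,0,1)[0],key=cv2.contourArea);p=e[:,0]+[222,295];print(p.min(0),p.max(0),cv2.contourArea(e))
l,r=[T((k,320)) for k in (p[:,0].min()-.5,p[:,0].max()+.5)];print("eye l,r",l,r,"top edge",T((252,p[:,1].min()-.5)))
E
python3 eye.py
```

```text
pin [ 0.5607 -0.091   0.088 ]
edge slope,y0 [ 0.0046 -0.0227]
edge slope,y0 [-0.0004  0.0228]
far end x 0.07630620425073849
[233 307] [269 332] 669.0
eye l,r [-0.047  -0.0118  0.012 ] [-0.047   0.0105  0.012 ] top edge [-0.0372 -0.      0.012 ]
```

```bash
python3 inch.py '.04 .0006 0 0 0 0 .3;.04 .0006 0 0 0 0 .3;.04 .0006 0 0 0 0 .3;.03 .0006 0 0 0 0 .3;.0105 0 .03 0 0 0 .3;0 0 .04 0 0 0 .3;0 0 .02 0 0 0 .3;0 0 0 0 0 0 .3'
python3 - <<'E'
from h import *
P,R=pose();print("rel pin tool:",R.T@(np.array([.5607,-.091,.088])-P),"yaw",np.degrees(np.arctan2(R[1,0],R[0,0])))
c=cam("wrist");im=arm.read_camera("wrist");cv2.imwrite("pics/w3.png",im[:,:,::-1])
for n in("side","top"):
  c=cam(n);u=proj(c,[.5607,-.091,.1]);i=arm.read_camera(n)[:,:,::-1];x,y=(u-30).astype(int);k=cv2.resize(i[y:y+60,x:x+60],(390,390),interpolation=2)
  a=k if n=="side" else np.hstack([a,k])
cv2.imwrite("pics/st3.png",a)
E
```

```text
time: 5.95
tcp_pos: [0.5675, -0.0414, 0.1255]
tcp_rot: [0.761, 0.648, -0.001, -0.002]
ft_force: [-0.2, -1.1, -2.4]
grip_width: 0.483
gripper_force: 61.3
rel pin tool: [-0.05009857  0.0013563   0.03748495] yaw 80.84390055877985
```

View pics/st3.png

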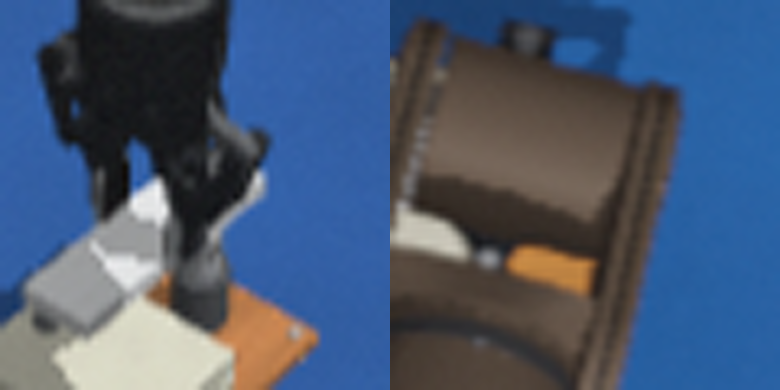

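The side crop (left) shows the bar above the pin, with the eye end over it. I'll shift 1 mm and lower.

```bash
python3 inch.py '0 .001 .01 0 0 0 .3;0 0 .01 0 0 0 .3;0 0 .005 0 0 0 .3;0 0 0 0 0 0 .3'
python3 inch.py '0 0 .007 0 0 0 .3;0 0 .007 0 0 0 .3;0 0 .007 0 0 0 .3;0 0 0 0 0 0 .3'
python3 - <<'E'
from h import *
P,R=pose();print("rel pin tool:",R.T@(np.array([.5607,-.091,.088])-P),arm.get_obs()["wrist_torque"])
E
```

```text
time: 6.6
tcp_pos: [0.569, -0.0414, 0.1014]
tcp_rot: [0.761, 0.649, -0.0, -0.001]
ft_force: [0.7, 0.4, -1.8]
grip_width: 0.486
gripper_force: 61.3
time: 7.1
tcp_pos: [0.5689, -0.0414, 0.0803]
tcp_rot: [0.761, 0.649, -0.001, -0.001]
ft_force: [-0.0, 0.1, -1.5]
grip_width: 0.487
gripper_force: 61.3
rel pin tool: [-0.05030892 -0.00021432 -0.00772545] [-0.00391906 -0.02908795 -0.02648806]
```

```bash
python3 inch.py '0 0 .004 0 0 0 .3;0 0 .002 0 0 0 .3;0 0 0 0 0 0 .3'
python3 inch.py '0 0 0 0 0 0 .6;0 0 0 0 0 0 .75;0 0 0 0 0 0 .8;0 0 -.02 0 0 0 .8;0 0 -.04 0 0 0 .8;0 0 -.05 0 0 0 .8;-.03 0 -.05 0 0 0 .8;-.05 0 0 0 0 0 .8'
python3 inch.py '-.05 0 0 0 0 0 .8;0 0 0 0 0 0 .8;0 0 0 0 0 0 .8'
python3 - <<'E'
from h import *
import pickle
print(pose())
c=cam("wrist");im=arm.read_camera("wrist");cv2.imwrite("pics/w4.png",im[:,:,::-1]);pickle.dump(c,open("w4.pkl","wb"))
E
```

```text
time: 7.48
tcp_pos: [0.5695, -0.0415, 0.0752]
tcp_rot: [0.761, 0.649, -0.0, -0.0]
ft_force: [-0.6, 0.1, -1.4]
grip_width: 0.485
gripper_force: 61.3
time: 8.48
tcp_pos: [0.5599, -0.1213, 0.2437]
tcp_rot: [0.76, 0.65, 0.003, 0.006]
ft_force: [0.0, -0.6, -0.9]
grip_width: 0.801
gripper_force: 0.0
time: 8.85
tcp_pos: [0.549, -0.1697, 0.2363]
tcp_rot: [0.761, 0.649, 0.0, 0.0]
ft_force: [-0.4, -0.7, 0.7]
grip_width: 0.801
gripper_force: 0.0
(array([ 0.54903631, -0.1696662 ,  0.23629788]), array([[ 1.58837528e-01,  9.87304174e-01,  1.05247775e-03],
       [ 9.87304713e-01, -1.58837661e-01,  4.29522411e-05],
       [ 2.09580031e-04,  1.03229382e-03, -9.99999445e-01]]))
```

View pics/w4.png

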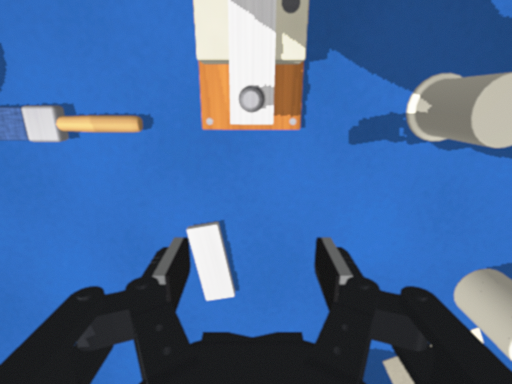

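The view shows the bar flat over the pin (251,98), centred on and parallel to the board. Now on to the clip.

```bash
python3 inch.py '.0515 -.01 .004 0 0 0 .8;.0515 -.01 .004 0 0 0 .8;.0515 -.01 .004 0 0 0 .8;.0515 -.01 .004 0 0 0 .8;.0515 -.01 .004 0 0 0 .8;.0515 -.01 .004 0 0 0 .8;.0515 -.01 .004 0 0 0 .8;.0515 -.01 .004 0 0 0 .8'
python3 inch.py '0 0 0 0 0 -.16 .8;0 0 0 0 0 -.158 .8;0 0 0 0 0 0 .8;0 0 0 0 0 0 .8'
python3 - <<'E'
from h import *
import pickle
print(pose(),arm.get_obs()["joints"],arm.nose_length)
c=cam("wrist");im=arm.read_camera("wrist");im=im[:,:,::-1].copy();cv2.imwrite("pics/w5.png",im);pickle.dump(c,open("w5.pkl","wb"))
u=proj(c,[.536,.25,.0]);print(u);x,y=np.clip((u-[64,48]).astype(int),0,None)
print(x,y);cv2.imwrite("pics/w5c.png",cv2.resize(im[y:y+96,x:x+128],None,fx=6,fy=6,interpolation=2))
E
```

```text
time: 9.9
tcp_pos: [0.5341, 0.2528, 0.2036]
tcp_rot: [0.76, 0.65, 0.0, 0.0]
ft_force: [0.4, -0.2, 0.4]
grip_width: 0.8
gripper_force: 0.0
time: 10.4
tcp_pos: [0.5348, 0.2502, 0.2035]
tcp_rot: [0.649, 0.761, 0.0, -0.0]
ft_force: [0.3, 0.5, 0.3]
grip_width: 0.803
gripper_force: 0.0
(array([0.53479957, 0.25021292, 0.20346019]), array([[-1.57062869e-01,  9.87588606e-01,  8.96419810e-06],
       [ 9.87588600e-01,  1.57062867e-01,  1.12256651e-04],
       [ 1.09455447e-04,  2.64842915e-05, -9.99999994e-01]])) [2.65834170e-01 1.44659777e-01 1.83191541e+00 1.15325155e-04
 1.16497933e+00 1.08072743e-01] 0.019
[252.99370512 169.01626036]
188 121
```

View pics/w5c.png

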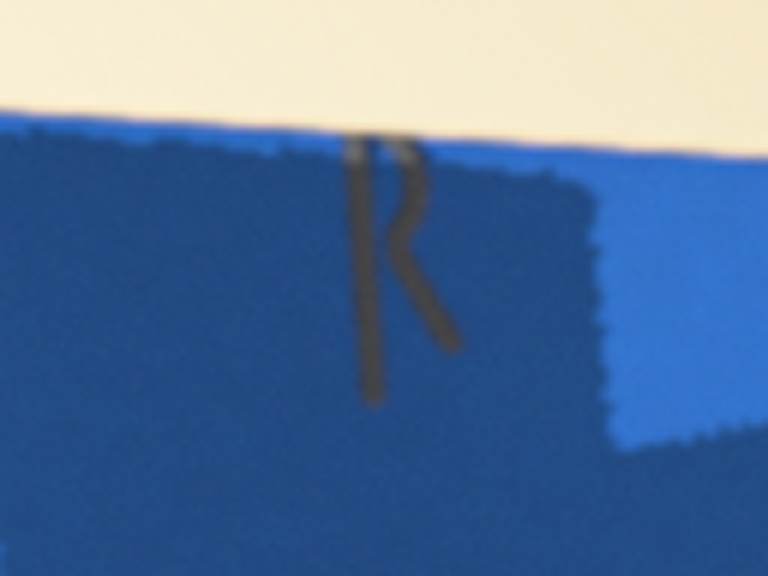

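The crop shows the straight leg from (357,140) down to its tip at (374,402), with the wavy leg on the right ending at (452,348) and its neck at about (398,245).

```bash
python3 - <<'E'
from h import *
import pickle
np.set_printoptions(precision=4,suppress=True)
c=pickle.load(open("w5.pkl","rb"));P,R=pose()
f=lambda x,y:ray(c,(188+(x+.5)/6-.5,121+(y+.5)/6-.5),.0025)
t=f(374,404);e=f(357,150);w=f(455,350);n=f(398,245)
d=(t-e);d/=np.linalg.norm(d);yc=np.array([-d[1],d[0],0])
print("tip",t,"edge",e,"yaw",np.degrees(np.arctan2(d[1],d[0])))
for q in(w,n):print((q-t)@d,(q-t)@yc)
print("tool yaw",np.degrees(np.arctan2(R[1,0],R[0,0])))
tgt=t-d*.016+yc*.006; print("both-leg tgt tool",R.T@(tgt-P))
tgt=t+d*.001; print("tip tgt tool",R.T@(tgt-P))
E
```

```text
tip [0.5359 0.2268 0.0025] edge [0.5247 0.277  0.0025] yaw -77.45618991679318
-0.010323081342745842 0.01692258024485999
-0.032387622427262064 0.006792940957953231
tool yaw 99.04223906154701
both-leg tgt tool [-0.0068  0.0023  0.201 ]
tip tgt tool [-0.0241 -0.0026  0.201 ]
```

```bash
python3 inch.py '0 0 0 0 0 -.061 .5;-.0134 -.0021 .03 0 0 0 .16;-.0134 -.0021 .04 0 0 0 .16;0 0 .04 0 0 0 .16;0 0 .035 0 0 0 .16;0 0 .015 0 0 0 .16;0 0 .007 0 0 0 .16;0 0 0 0 0 0 .16'
python3 - <<'E'
from h import *
P,R=pose();print(P,R.T@(np.array([.5359,.2268,.0025])-P),np.degrees(np.arctan2(R[1,0],R[0,0])),arm.get_obs()["ft_force"],arm.get_obs()["gripper_force"])
E
```

```text
time: 11.45
tcp_pos: [0.5376, 0.2227, 0.0371]
tcp_rot: [0.625, 0.78, 0.001, 0.0]
ft_force: [-0.1, -0.3, -0.6]
grip_width: 0.158
gripper_force: 0.0
[0.53760816 0.2226992  0.03709072] [ 0.00437414 -0.00081757  0.03458975] 102.59134636456332 [-0.13214262 -0.27006978 -0.55879714] 0.0
```

```bash
python3 inch.py '0 -.0008 .006 0 0 0 .16;0 0 .004 0 0 0 .16;0 0 0 0 0 0 .16'
python3 inch.py '0 0 .003 0 0 0 .16;0 0 0 0 0 0 .16'
python3 inch.py '0 0 .002 0 0 0 .16;0 0 0 0 0 0 .16'
```

```text
time: 11.82
tcp_pos: [0.536, 0.2223, 0.0262]
tcp_rot: [0.625, 0.78, -0.0, -0.0]
ft_force: [0.9, -0.7, 0.8]
grip_width: 0.158
gripper_force: 0.0
time: 12.08
tcp_pos: [0.536, 0.2223, 0.0231]
tcp_rot: [0.625, 0.78, -0.0, -0.0]
ft_force: [0.8, 0.0, -1.0]
grip_width: 0.158
gripper_force: 0.0
time: 12.32
tcp_pos: [0.536, 0.2223, 0.0211]
tcp_rot: [0.625, 0.78, -0.0, -0.0]
ft_force: [-0.1, 0.6, 0.5]
grip_width: 0.16
gripper_force: 0.0
```

```bash
python3 inch.py '0 0 .0012 0 0 0 .16;0 0 0 0 0 0 .0;0 0 0 0 0 0 .0;0 0 0 0 0 0 .0'
```

```text
time: 12.82
tcp_pos: [0.5361, 0.2223, 0.0201]
tcp_rot: [0.625, 0.78, -0.0, -0.0]
ft_force: [-0.4, 0.3, 1.3]
grip_width: 0.007
gripper_force: 33.0
```

```bash
cat > grid.py <<'E'
from h import *
import sys
def grid(cx,cy,hx=.05,hy=.075,s=.0025,z=.0025,n="wrist",show=True):
    c=cam(n);im=arm.read_camera(n)[:,:,::-1].astype(np.float32)
    X=np.arange(cx+hx,cx-hx,-s);Y=np.arange(cy+hy,cy-hy,-s)
    uv=np.array([[proj(c,[x,y,z]) for y in Y] for x in X],np.float32)
    g=cv2.remap(im,uv[...,0],uv[...,1],1)
    b=g[...,0]-g[...,2]           # blue minus red: bench is high
    k=np.where(b>45,".",np.where(g.max(2)<115,"#","o"))
    if show:
        print("rows x",X[0],X[-1],"cols y",Y[0],Y[-1])
        for r in k:print("".join(r))
    return X,Y,b,g
if __name__=="__main__":grid(*map(float,sys.argv[1:3]))
E
python3 inch.py '-.01 0 0 0 0 0 0;-.01 0 0 0 0 0 0;-.01 0 0 0 0 0 0;-.01 0 0 0 0 0 0;0 0 0 0 0 0 0'; python3 grid.py .53 .24
```

```text
time: 13.45
tcp_pos: [0.5452, 0.1823, 0.0202]
tcp_rot: [0.626, 0.78, -0.0, 0.0]
ft_force: [0.5, 0.1, 0.1]
grip_width: 0.008
gripper_force: 33.1
rows x 0.5800000000000001 0.4800000000000022 cols y 0.315 0.16499999999999987
#oooo.......................................................#
#oooo........................................................
##ooo.......................................................#
##oooo......................................................#
##oooo......................................................#
##oooo....................................................###
###ooo...................................................####
###ooo.................................................######
###ooo...............................................########
###ooo.......................................oo.....#########
###ooo.....................................ooo.....####oooo##
####oo....................................ooo.......ooooooooo
####oo...................................oo.......oooooooo##.
####ooo..........................oooo...oo........oooo##....#
####ooo...
[... 963 characters left out ...]
..................
########.....................................................
########.....................................................
########.....................................................
#########....................................................
#########....................................................
#########....................................................
#########....................................................
#########....................................................
##########...................................................
##########...................................................
##########...................................................
```

The clip is held by the straight tip and has followed. I'll pull it fully out, release it and look from above.

```bash
python3 inch.py '-.015 0 0 0 0 0 0;-.015 0 0 0 0 0 0;-.015 0 0 0 0 0 0;-.015 0 0 0 0 0 0;0 0 0 0 0 0 0;0 0 0 0 0 0 .16;0 0 0 0 0 0 .16'
python3 inch.py '0 0 -.02 0 0 0 .2;.01 0 -.05 0 0 0 .6;.04 0 -.05 0 0 0 1;.05 0 -.05 0 0 0 1;.02 0 0 0 0 0 1;0 0 0 0 0 0 1;0 0 0 0 0 0 1'
python3 grid.py .55 .18; python3 -c "
from h import *
import pickle
im=arm.read_camera('wrist');cv2.imwrite('pics/w6.png',im[:,:,::-1]);pickle.dump(cam('wrist'),open('w6.pkl','wb'))"
```

```text
time: 14.38
tcp_pos: [0.5578, 0.1251, 0.02]
tcp_rot: [0.625, 0.781, -0.0, -0.0]
ft_force: [-0.5, 0.5, -0.7]
grip_width: 0.162
gripper_force: 0.0
time: 15.25
tcp_pos: [0.5324, 0.2344, 0.1814]
tcp_rot: [0.625, 0.78, -0.001, -0.001]
ft_force: [0.2, -0.4, -0.1]
grip_width: 0.998
gripper_force: 0.0
rows x 0.6000000000000001 0.5000000000000022 cols y 0.255 0.10499999999999987
.............................................................
.............................................................
.............................................................
.............................................................
.............................................................
.............................................................
.............................................................
.............................................................
.............................................................
.............................................................
.............................................................
.............................................
[... 1114 characters left out ...]
..................
.............................................................
.............................................................
.............................................................
.............................................................
.............................................................
.............................................................
.............................................................
.............................................................
.............................................................
.............................................................
.............................................................
```

```bash
cat > clipfit.py <<'E'
from h import *
import pickle
from grid import grid
np.set_printoptions(precision=4,suppress=True)
X,Y,b,g=grid(.55,.18,.05,.075,.0005,show=False)
i,j=np.nonzero(b<45);Q=np.c_[X[i],Y[j]]
tip=np.array([.557,.127]);d=np.array([.218,-.976])
for it in range(6):
    y=np.array([-d[1],d[0]]);cx=(Q-tip)@d+82;a=1000*(Q-tip)@d+82;v=1000*(Q-tip)@y
    m=(abs(v)<3)&(a>3)&(a<80);f=np.polyfit(a[m],v[m],1)
    d=d+f[0]*y;d/=np.linalg.norm(d)
    y=np.array([-d[1],d[0]]);a=1000*(Q-tip)@d+82;v=1000*(Q-tip)@y
    m=(abs(v)<3)&(a>3)&(a<80)
    tip=tip+y*v[m].mean()/1000+d*((a[abs(v)<2.4].max())-82)/1000
print("n",m.sum(),"tip",tip,"yaw",np.degrees(np.arctan2(d[1],d[0])))
print("loop back a",a.min(),"straight halfwidth",np.percentile(v[m],[2,98]))
s=(a<-12)&(a>-22);print("loop sides v",v[s].min(),v[s].max())
w=v>5;print("wavy end a",a[w].max())
o=tip-d*.082;L=np.array([*(o-d*.017+y*.005),.0025])
L2=np.array([*(o-d*.017+y*(v[s].min()+v[s].max())/2000),.0025])
P,R=pose();print("origin",o,"loop",L,L2,"tool delta",R.T@(L-P),R.T@(L2-P),"tool yaw",np.degrees(np.arctan2(R[1,0],R[0,0])))
E
python3 clipfit.py
```

```text
n 1445 tip [0.5574 0.1274] yaw -78.01849045316038
loop back a -38.914889848435294 straight halfwidth [-2.2569  2.2793]
loop sides v -9.350905496367156 19.328713283354396
wavy end a 71.8781597514124
origin [0.5403 0.2076] loop [0.5417 0.2252 0.0025] [0.5417 0.2252 0.0025] tool delta [-0.0105  0.0071  0.1791] [-0.0105  0.0071  0.1791] tool yaw 102.52188487319454
```

```bash
python3 inch.py '-.0055 .0036 .03 0 0 .0094 .5;-.0055 .0036 .04 0 0 0 .5;0 0 .04 0 0 0 .45;0 0 .03 0 0 0 .45;0 0 .013 0 0 0 .45;0 0 .004 0 0 0 .45;0 0 0 0 0 0 .45'
python3 inch.py '0 0 .002 0 0 0 .45;0 0 0 0 0 0 .45'
python3 inch.py '0 0 .002 0 0 0 .45;0 0 0 0 0 0 .45'
python3 - <<'E'
from h import *
P,R=pose();print(P,R.T@(np.array([.5417,.2252,.0025])-P),np.degrees(np.arctan2(R[1,0],R[0,0])))
E
```

```text
time: 16.27
tcp_pos: [0.5435, 0.2261, 0.027]
tcp_rot: [0.629, 0.777, 0.001, 0.0]
ft_force: [-0.5, -0.1, 0.5]
grip_width: 0.451
gripper_force: 0.0
time: 16.52
tcp_pos: [0.5432, 0.2262, 0.025]
tcp_rot: [0.629, 0.778, 0.001, 0.0]
ft_force: [0.9, -0.1, 0.4]
grip_width: 0.451
gripper_force: 0.0
time: 16.77
tcp_pos: [0.5425, 0.2261, 0.0221]
tcp_rot: [0.629, 0.778, -0.0, -0.0]
ft_force: [0.3, 0.9, 0.1]
grip_width: 0.45
gripper_force: 0.0
[0.54253936 0.22608085 0.0220725 ] [-0.00068641 -0.00100189  0.01957264] 102.0696127164912
```

```bash
python3 inch.py '0 -.001 .002 0 0 0 .42;0 0 0 0 0 0 .42'
python3 inch.py '0 0 .002 0 0 0 .42;0 0 0 0 0 0 .42'
python3 inch.py '0 0 .0015 0 0 0 .42;0 0 0 0 0 0 .42'
```

```text
time: 17.02
tcp_pos: [0.5414, 0.2258, 0.0198]
tcp_rot: [0.629, 0.778, -0.0, -0.0]
ft_force: [0.4, -0.9, -0.7]
grip_width: 0.418
gripper_force: 0.0
time: 17.27
tcp_pos: [0.5418, 0.2259, 0.0181]
tcp_rot: [0.629, 0.778, 0.0, 0.0]
ft_force: [0.3, -0.4, 0.3]
grip_width: 0.424
gripper_force: 0.0
time: 17.52
tcp_pos: [0.5419, 0.2259, 0.018]
tcp_rot: [0.629, 0.778, -0.0, -0.0]
ft_force: [-3.6, -1.1, 8.6]
grip_width: 0.421
gripper_force: 4.1
```

```bash
python3 inch.py '0 0 -.0025 0 0 0 .42;0 0 0 0 0 0 .1;0 0 0 0 0 0 .1;0 0 0 0 0 0 .1;0 0 0 0 0 0 .1'
python3 inch.py '0 0 -.02 0 0 0 .1;0 0 -.03 0 0 0 .1;0 0 -.04 0 0 0 .1;0 0 0 0 0 0 .1;0 0 0 0 0 0 .1'
python3 - <<'E'
from h import *
P,R=pose();print(P)
from grid import grid
grid(P[0],P[1]-.06,.05,.09,.0025,z=P[2]-.017)
E
```

```text
time: 18.15
tcp_pos: [0.5422, 0.226, 0.0198]
tcp_rot: [0.629, 0.778, 0.0, 0.0]
ft_force: [-2.6, 0.2, 5.4]
grip_width: 0.303
gripper_force: 59.0
time: 18.77
tcp_pos: [0.5411, 0.2257, 0.1088]
tcp_rot: [0.629, 0.778, -0.0, -0.0]
ft_force: [0.3, 0.2, -2.0]
grip_width: 0.301
gripper_force: 59.4
[0.54113189 0.22573158 0.10882324]
rows x 0.5911318855769544 0.49113188557695653 cols y 0.2557315794606849 0.07823157946068476
..................######################################################
..................######################################################
..................######################################################
.................#######################################################
................########################################################
...............#########################################################
...............#########################################################
.............###################...#####################################
...........#################.......#####################################
..........###############
[... 1610 characters left out ...]
###########################################
.....................###################################################
......................##################################################
........................################################################
.........................################.........######################
..........................##################........####################
..........................###################........###################
..........................#####################........#################
.........................########################........###############
.........................##########################.......##############
```

The clip is held squarely by the loop. Next, refine the pin position from the earlier picture, then move to the fixture's near side.

```bash
python3 inch.py '-.046 -.027 -.02 0 0 0 .1;-.046 -.027 -.02 0 0 0 .1;-.046 -.027 0 0 0 0 .1;-.046 -.027 0 0 0 0 .1;-.046 -.027 0 0 0 0 .1;-.044 -.028 0 0 0 0 .1;0 0 0 0 0 -.171 .1;0 0 0 0 0 -.171 .1'
python3 inch.py '0 0 0 0 0 -.171 .1;0 0 0 0 0 -.171 .1;0 0 0 0 0 -.171 .1;0 0 0 0 0 -.171 .1;0 0 0 0 0 -.171 .1;0 0 0 0 0 0 .1;0 0 0 0 0 0 .1'
python3 - <<'E'
from h import *
import pickle
np.set_printoptions(precision=4,suppress=True)
c=pickle.load(open("w4.pkl","rb"));im=cv2.imread("pics/w4.png")
g=im[84:114,236:268].max(2)
for r in g[::1]:print(" ".join("%3d"%v for v in r))
P,R=pose();print(P,np.degrees(np.arctan2(R[1,0],R[0,0])))
E
```

```text
time: 19.82
tcp_pos: [0.4381, -0.0767, 0.1474]
tcp_rot: [0.486, 0.874, -0.0, -0.002]
ft_force: [0.3, 0.0, 0.0]
grip_width: 0.304
gripper_force: 59.5
time: 20.7
tcp_pos: [0.439, -0.076, 0.1483]
tcp_rot: [0.083, 0.997, 0.0, -0.001]
ft_force: [0.1, -0.3, -0.1]
grip_width: 0.303
gripper_force: 59.6
247 246 245 244 245 246 247 248 247 245 243 241 238 234 232 229 228 230 236 238 238 237 239 243 246 245 244 243 231 222 234 244
247 246 245 244 245 246 247 248 246 239 230 217 198 187 182 179 181 188 195 194 190 192 209 234 245 245 241 233 218 201 220 232
247 246 245 245 245 246 247 244 236 216 184 155 132 120 116 120 127 133 135 135 132 137 164 208 235 234 225 206 190 184 192 200
247 246 245 244 245 244 240 229 199 159 128 107  99  99  97 101 104 105 105 103  99 101 122 159 185 193 187 181 178 176 179 180
247 246 245 245 243 236 221 184 146 120 108 108 114 113 114 111 111 105 100  93  85  79  88 111 136 155 168 175 178 180 179 181
247 247 246 245 239 221 178 139 120 120 124 127 127 131 129 127 120 112 106 103  94  84  77  85 104 132 157 172 179 179 180 181
247 246 246 242 228 189 144 121 127 
[... 2380 characters left out ...]
217 224 238 245
246 247 246 245 244 240 231 210 180 163 154 153 154 155 158 155 144 137 129 121 114 119 139 174 212 234 240 241 241 242 245 246
246 246 246 244 244 244 244 237 223 191 168 153 143 143 143 140 133 125 121 125 136 160 194 228 240 246 245 246 246 247 247 247
246 246 246 244 244 245 247 246 241 230 211 186 165 157 153 147 145 145 154 170 191 215 233 243 246 245 244 244 245 246 247 246
246 247 246 244 243 244 246 247 247 244 238 230 220 210 201 194 195 205 218 228 234 240 244 246 246 245 244 244 245 245 246 246
246 246 246 245 243 244 246 247 247 246 245 244 243 240 237 233 233 238 243 245 246 245 246 246 246 244 243 244 245 246 246 246
[ 0.439  -0.076   0.1483] 170.51069742452563
```

```bash
cat > go.py <<'E'
from h import *
import pickle
np.set_printoptions(precision=4,suppress=True)
print("pin w4",ray(pickle.load(open("w4.pkl","rb")),(250.4,99.1),.088),"pin w2",ray(pickle.load(open("w2.pkl","rb")),(254.86,59.3),.088))
pin=np.array([.5607,-.091,.070]);yaw=np.radians(170.81)
P,R=pose();print("rpy-ish",R[:,2],"dyaw world",170.81-np.degrees(np.arctan2(R[1,0],R[0,0])))
print("leg tip, seat rel. hole in fixture axes:")
F=np.array([[np.cos(np.radians(-9.19)),-np.sin(np.radians(-9.19)),0],[np.sin(np.radians(-9.19)),np.cos(np.radians(-9.19)),0],[0,0,1]])
for q in([-.0997,.005,.0173],[-.0577,.005,.0173]):print(F.T@(P+R@np.array(q)-pin))
E
python3 go.py
```

```text
pin w4 [ 0.5603 -0.0912  0.088 ] pin w2 [ 0.5607 -0.091   0.088 ]
rpy-ish [-0.0017  0.0007 -1.    ] dyaw world 0.2993025754743712
leg tip, seat rel. hole in fixture axes:
[-0.0228 -0.0001  0.0608]
[-0.0648  0.0001  0.0609]
```

```bash
python3 inch.py '0 -.0004 .02 0 0 -.005 .1;0 0 .02 0 0 0 .1;0 0 .015 0 0 0 .1;0 0 .0055 0 0 0 .1;0 0 0 0 0 0 .1;0 0 0 0 0 0 .1'
python3 go.py; python3 - <<'E'
from h import *
a=[]
for n,f in(("side",[.54,-.085,.07]),("wrist",[.55,-.088,.07])):
    c=cam(n);u=proj(c,f);i=arm.read_camera(n)[:,:,::-1];h=24 if n=="side" else 60
    x,y=(u-h).astype(int);x=max(0,min(x,512-2*h));y=max(0,min(y,384-2*h));print(n,u,x,y);a.append(cv2.resize(i[y:y+2*h,x:x+2*h],(400,400),interpolation=2))
cv2.imwrite("pics/ins.png",np.hstack(a))
E
```

```text
time: 21.45
tcp_pos: [0.4401, -0.0768, 0.0893]
tcp_rot: [0.079, 0.997, -0.0, 0.001]
ft_force: [-0.3, 0.2, -0.7]
grip_width: 0.299
gripper_force: 59.5
pin w4 [ 0.5603 -0.0912  0.088 ] pin w2 [ 0.5607 -0.091   0.088 ]
rpy-ish [ 0.0013 -0.0006 -1.    ] dyaw world -0.11763654096307619
leg tip, seat rel. hole in fixture axes:
[-0.0216 -0.      0.0022]
[-0.0636 -0.0001  0.0021]
side [289.802161   180.62088028] 265 156
wrist [261.23772303 385.49199338] 201 264
```

View pics/ins.png

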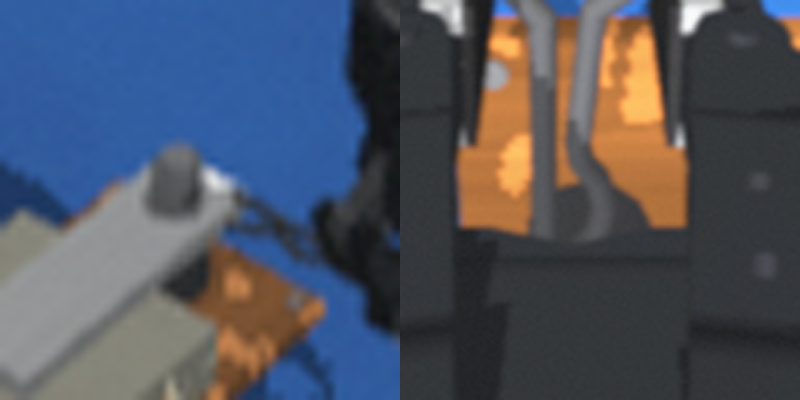

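The left crop (side view) shows the clip's legs just short of the pin at about (200,185), with the bar seated flat. The right crop (wrist view) shows both legs running straight between the fingers. I'll lower 2 mm and start inserting.

```bash
python3 inch.py '0 0 .002 0 0 0 .1;-.006 0 0 0 0 0 .1;-.006 0 0 0 0 0 .1;-.003 0 0 0 0 0 .1;0 0 0 0 0 0 .1'; python3 go.py|tail -3
python3 inch.py '-.004 0 0 0 0 0 .1;-.004 0 0 0 0 0 .1;0 0 0 0 0 0 .1'; python3 go.py|tail -2
```

```text
time: 22.18
tcp_pos: [0.4546, -0.079, 0.0866]
tcp_rot: [0.079, 0.997, 0.0, -0.0]
ft_force: [0.0, -0.3, -0.5]
grip_width: 0.297
gripper_force: 59.5
leg tip, seat rel. hole in fixture axes:
[-0.0069  0.0001 -0.0007]
[-0.0489  0.     -0.0007]
time: 22.55
tcp_pos: [0.4588, -0.0793, 0.0848]
tcp_rot: [0.079, 0.997, 0.001, -0.005]
ft_force: [-8.4, -0.6, 0.9]
grip_width: 0.301
gripper_force: 59.1
[-0.003   0.0005 -0.0036]
[-0.045   0.0004 -0.0031]
```

```bash
cat > hand.py <<'E'
from h import *
P,R=pose();c=cam("wrist");im=arm.read_camera("wrist")[:,:,::-1].astype(np.float32)
A=np.arange(.03,-.11,-.002);B=np.arange(-.03,.03,.001)
uv=np.array([[proj(c,P+R@np.array([a,b,.0173])) for b in B] for a in A],np.float32)
g=cv2.remap(im,uv[...,0],uv[...,1],1)
sat=g.max(2)-g.min(2)
for a,r,m in zip(A,sat,g.max(2)):print("%6.3f "%a+"".join("#" if s<45 and k<150 else "+" if s<45 else "." for s,k in zip(r,m)))
E
python3 hand.py; python3 -c "
from h import *
print(arm.get_obs()['ft_force'],arm.get_obs()['wrist_torque'])"
```

```text
0.030 ............................................................
 0.028 ............................................................
 0.026 ............................................................
 0.024 ............................................................
 0.022 ............................................................
 0.020 .......................+##############......................
 0.018 ......................#################.....................
 0.016 ....................######.........######...................
 0.014 ..................######.............######.................
 0.012 .................#####.................#####................
 0.010 ................####....................####................
 0.008 ..........+++++#####....................######++++..........
 0.006 ..........+++++#####....................######+++++.........
 0.004 .........+++++######....................######++++++........
 0.002 ....####++++++######....................#######+++++#####...
-0.000 ..######+++++#######....................#######++++++######.
-0.002 .#####
[... 3034 characters left out ...]
############
-0.092 ############################################################
-0.094 ############################################################
-0.096 ############################################################
-0.098 ############################################################
-0.100 ############################################################
-0.102 ############################################################
-0.104 ############################################################
-0.106 ############################################################
-0.108 ############################################################
[-7.25576166 -1.01648999  1.0694312 ] [-0.08062376  1.2175061  -0.21125019]
```

The straight leg sits at tool y = −5 mm, not +5 (my sign error), so the tip is off the hole. I'll back off and shift 10 mm.

```bash
sed -i 's/,\.005,/,-.005,/g' go.py
python3 inch.py '.01 0 0 0 0 0 .1;.015 0 0 0 0 0 .1;0 .005 0 0 0 0 .1;0 .005 0 0 0 0 .1;0 0 0 0 0 0 .1;0 0 0 0 0 0 .1'; python3 go.py|tail -4; python3 hand.py | sed -n '5,9p;24,46p'
```

```text
time: 23.35
tcp_pos: [0.4394, -0.0663, 0.0868]
tcp_rot: [0.079, 0.997, -0.0, 0.0]
ft_force: [-0.2, 0.0, 0.5]
grip_width: 0.301
gripper_force: 59.6
rpy-ish [ 0.0004 -0.0002 -1.    ] dyaw world -0.14887086676716876
leg tip, seat rel. hole in fixture axes:
[-0.0239  0.0002 -0.0005]
[-0.0659  0.0001 -0.0005]
 0.022 ............................................................
 0.020 .......................##############.......................
 0.018 ......................#################.....................
 0.016 ....................######.........######...................
 0.014 ..................######.............#####..................
-0.016 #########++#####......######....####........#####+++########
-0.018 #################++++################+###...######++########
-0.020 ################......######...#####.........###############
-0.022 ###############........#####...####...........##############
-0.024 ###############........####....####...........##############
-0.026 ###############........####....####...........##############
-0.028 ##############.........####...#####....
[... 409 characters left out ...]
........##+#########
-0.042 ############...........####..#####...............++#########
-0.044 #########..............####...####..................########
-0.046 #########..............####...#####.................########
-0.048 #########..............####....######...............########
-0.050 #########..............####.....#####...............########
-0.052 #########..............####......#####..............########
-0.054 #########..............#####......####..............########
-0.056 ########............#############.#####.............########
-0.058 ########..........####################..............########
-0.060 ########.........#####################..............########
```

```bash
python3 inch.py '-.008 .0003 -.0004 0 0 0 .1;-.006 0 0 0 0 0 .1;-.003 0 0 0 0 0 .1;0 0 0 0 0 0 .1'; python3 go.py|tail -2
python3 inch.py '-.005 0 0 0 0 0 .1;-.005 0 0 0 0 0 .1;0 0 0 0 0 0 .1'; python3 go.py|tail -2
```

```text
time: 23.9
tcp_pos: [0.4562, -0.0689, 0.087]
tcp_rot: [0.079, 0.997, 0.0, -0.0]
ft_force: [0.3, 1.4, -0.6]
grip_width: 0.298
gripper_force: 59.6
[-0.007   0.0004 -0.0003]
[-0.049   0.0003 -0.0003]
time: 24.28
tcp_pos: [0.4663, -0.0705, 0.0872]
tcp_rot: [0.079, 0.997, -0.0, 0.0]
ft_force: [-0.4, 0.3, -0.9]
grip_width: 0.305
gripper_force: 59.6
[ 0.0032  0.0004 -0.0001]
[-0.0388  0.0003 -0.0001]
```

```bash
python3 inch.py '-.005 0 0 0 0 0 .1;-.005 0 0 0 0 0 .1;-.004 0 0 0 0 0 .1;0 0 0 0 0 0 .1'; python3 go.py|tail -1
python3 inch.py '-.004 0 0 0 0 0 .1;-.004 0 0 0 0 0 .1;0 0 0 0 0 0 .1'; python3 go.py|tail -1
python3 inch.py '-.004 0 0 0 0 0 .1;-.004 0 0 0 0 0 .1;0 0 0 0 0 0 .1'; python3 go.py|tail -1
```

```text
time: 24.78
tcp_pos: [0.48, -0.0726, 0.087]
tcp_rot: [0.079, 0.997, 0.0, 0.0]
ft_force: [0.1, -0.2, -1.1]
grip_width: 0.303
gripper_force: 59.6
[-0.0249  0.0004 -0.0003]
time: 25.15
tcp_pos: [0.4876, -0.0735, 0.0868]
tcp_rot: [0.079, 0.997, 0.0, -0.0]
ft_force: [0.3, 2.5, -0.9]
grip_width: 0.301
gripper_force: 59.6
[-0.0173  0.0008 -0.0006]
time: 25.52
tcp_pos: [0.4968, -0.0751, 0.0875]
tcp_rot: [0.079, 0.997, -0.0, 0.002]
ft_force: [2.0, 4.2, -1.2]
grip_width: 0.301
gripper_force: 59.6
[-0.0078  0.0006  0.0004]
```

```bash
python3 inch.py '-.003 0 0 0 0 0 .1;-.003 0 0 0 0 0 .1;0 0 0 0 0 0 .1'; python3 go.py|tail -1
python3 inch.py '-.0015 0 0 0 0 0 .1;0 0 0 0 0 0 .1;0 0 0 0 0 0 .1'; python3 go.py|tail -1;python3 hand.py | sed -n '5,9p;24,46p'
```

```text
time: 25.9
tcp_pos: [0.5024, -0.0764, 0.0874]
tcp_rot: [0.079, 0.997, -0.0, 0.001]
ft_force: [1.9, 1.3, -1.8]
grip_width: 0.301
gripper_force: 59.7
[-0.0021  0.0003  0.0003]
time: 26.28
tcp_pos: [0.5036, -0.0766, 0.0875]
tcp_rot: [0.079, 0.997, -0.0, 0.001]
ft_force: [2.2, 2.1, -0.8]
grip_width: 0.3
gripper_force: 59.6
[-0.001   0.0002  0.0003]
 0.022 ............................................................
 0.020 .......................+#############.......................
 0.018 ......+++++...........#################...............++++++
 0.016 ......+++++.........######.........######.............++++++
 0.014 ........++........+#####.............#####............++++++
-0.016 #########++###########################.......####+++########
-0.018 ######################################.......#####++########
-0.020 ######################################.......###############
-0.022 ######################################........##############
-0.024 ##############################++#####++++++++###############
-0.026 #############################+++#####++++++++###############
-0.02
[... 450 characters left out ...]
++++++++############
-0.042 #############+++++##################++++++++++++#++#########
-0.044 #########+++++++#####################++++++++++++++#########
-0.046 #########++++++########################++++++++++++#########
-0.048 #########++++++#########################++++++++++++########
-0.050 #########+++++###########################+++++++++++########
-0.052 #########+++++###########################+++++++++++########
-0.054 #########++++++###########################++++++++++########
-0.056 ########++++++############################++++++++++########
-0.058 ########++++++############################++++++++++########
-0.060 ########++++++###########################+++++++++++########
```

```bash
python3 inch.py '-.0015 .001 0 0 0 0 .1;0 0 0 0 0 0 .1;0 0 0 0 0 0 .1'; python3 go.py|tail -1
python3 inch.py '-.001 .0005 0 0 0 0 .1;0 0 0 0 0 0 .1;0 0 0 0 0 0 .1'; python3 go.py|tail -1
```

```text
time: 26.7
tcp_pos: [0.5045, -0.0757, 0.0871]
tcp_rot: [0.079, 0.997, -0.0, 0.0]
ft_force: [1.2, 0.7, -0.7]
grip_width: 0.302
gripper_force: 59.6
[-0.0002  0.0013 -0.0002]
time: 27.08
tcp_pos: [0.5053, -0.0752, 0.0869]
tcp_rot: [0.079, 0.997, -0.0, -0.0]
ft_force: [-1.2, 0.2, -0.7]
grip_width: 0.301
gripper_force: 59.6
[ 0.0004  0.0018 -0.0005]
```

```bash
python3 inch.py '0 0 0 0 0 0 .4;0 0 0 0 0 0 .5;0 0 0 0 0 0 .5;0 0 -.01 0 0 0 .5;0 0 -.03 0 0 0 .5;0 0 -.05 0 0 0 .5;0 0 -.05 0 0 0 .5;0 0 0 0 0 0 .5'
python3 - <<'E'
from h import *
from grid import grid
P,R=pose();print(P,arm.get_obs()["ft_force"])
grid(.54,-.07,.075,.085,.0025,z=.07)
c=cam("wrist");print(proj(c,[.5607,-.091,.088]))
E
```

```text
time: 28.08
tcp_pos: [0.5084, -0.0761, 0.2335]
tcp_rot: [0.079, 0.997, -0.002, 0.006]
ft_force: [0.0, -0.8, 0.6]
grip_width: 0.502
gripper_force: 0.0
[ 0.50841706 -0.07609641  0.23354387] [ 0.01823133 -0.78082843  0.55750755]
rows x 0.615 0.46750000000000314 cols y 0.015 -0.15500000000000003
oooooooooo#####ooooo######.....................................######
ooooooooooo####ooooo######.....................................######
ooooooooooo#####oooo######ooo.................................#######
oooooooooo######oooo#####oooooo...............................#######
ooooooooo#######ooooo####ooooooo.............#................#######
ooooooooo#######ooooo####ooooooo............#o...............#######o
ooooooooo########oooo####oooooo.............#o...............#######o
ooooooooo########oooo####oooooo.............#................######oo
oooooooooo####ooooooo###oooooooo....#o......#................#####ooo
ooooooooooooooooooooo###ooooooooo...##.....o#................#####ooo
oooooooooooooooooooooo##oooooooooooo###....#o................####oooo
oooooooooooooooooooooo##ooooooooooooo
[... 2720 characters left out ...]
....o#oooooo##ooooooooo...................
................................##o.o##ooooooooooo...................
.................................#####o....oooooo....................
....................................oo...............................
.....................................................................
.....................................................................
.....................................................................
.....................................................................
.....................................................................
.....................................................................
[245.87647619 232.94791265]
```

The clip is through and snapped on: the tip stands about 42 mm past the pin, the bow sits at the pin, and the wavy leg lies along the mould side. Handing in.

```bash
python3 inch.py '0 0 -.02 0 0 0 .5;0 0 0 0 0 0 .5;0 0 0 0 0 0 .5'; python3 -c "
from rig import arm
print(arm.job_done())"
```

```text
time: 28.5
tcp_pos: [0.5049, -0.0749, 0.2455]
tcp_rot: [0.079, 0.997, 0.0, -0.001]
ft_force: [-0.0, 0.7, -0.3]
grip_width: 0.498
gripper_force: 0.0
the job is handed in; nothing more can be done
None
```

I handed the job in at 28.5 s: the keeper bar lies flat over the pin and square across the mould, and the clip is through the cross hole, snapped home and released; the first insertion try pressed the clip on the pin at about 8 N, and I did not re-measure the bar afterwards.

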